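Scan the bog oak currach

TASK

Pick up the little bog oak boat, set it down gently and upright in the middle of the oak turntable and let go of it. Then scan it: squeeze the blue trigger of the barcode scanner (the grey and black one in its stand, aimed at the turntable) fully in against its grip, hold it in for about a second, and let it spring back out, leaving the boat standing on the turntable.

Things in the scene. Friction and masses are not known exactly. Their poses are not given: they have to be found in the camera images.
- currach_hull (a point): Centre of the bog oak currach's hull: a near-black carved boat, 125 mm long along its x (bow +x, 57 mm high), on a plinth of the same wood. The point is 34 mm above the plinth's underside (70 x 40 mm). Grip here across y: the hull's sides are flat, upright and 42 mm apart, 23 to 49 mm above the underside. About 0.16 kg. Goods up to 80 mm tall stand 130 mm or more away, one a near-black tower.
- turntable_top (a point): Centre of the top face of the turntable: an oak disc with a brass edge, 240 mm across, its top 28 mm above the glass. The disc turns stiffly if pushed and stands still otherwise. z is up.
- scanner_trigger (a joint): Blue trigger of the barcode scanner (a white pricing gun with an orange trigger is not the one). 0 = out, at rest; 0.26 rad = fully in, at its stop. Sprung: at the pinch point 4 N starts it, 7 N holds it in; it moves 13 mm there. Hinge 50 mm towards the point's +x. At rest its outer face is 34 mm towards -y of the point (38 mm at its tip, 13 mm towards -x); fully in, 20 mm.
- scanner_pinch (a point): Middle of the pinch of grip and trigger when fully in. The scanner lies on its side in a fixed stand: grip along its -x, nose and trigger on its -y side, z up. The point is 85 mm above the glass, half-way up the grip (30 mm thick in z); the grip's back face is 19.5 mm towards +y. Free on both sides down to a plate 8 mm high. The head begins 56 mm towards +x and reaches 33 mm above the point.
Things that resemble listed ones, but are neither listed nor needed, are in the scene too. What is shaped like the part that bears currach_hull but orange or red is not meant.

How it is judged:
On the way, in this order (a step that is already met when the one before it is completed fails the run):
1. the boat stands upright on the middle of the turntable, let go of (horizontal distance between currach_hull and turntable_top below 0.05 m and z of currach_hull in the frame of turntable_top between 0.024 and 0.042 m and angle between currach_hull's own z axis and vertical below 0.17 rad and contact force between the fingers and currach below 0.1 N and linear speed of currach below 0.02 m/s), for 0.2 s.
2. with the boat there, the scanner's trigger is squeezed in and held (horizontal distance between currach_hull and turntable_top below 0.05 m and z of currach_hull in the frame of turntable_top between 0.024 and 0.042 m and angle between currach_hull's own z axis and vertical below 0.17 rad and value of joint scanner_trigger above 0.19 rad), for 0.4 s.
At the end, for the whole second after the job is handed in: The boat stands at rest, upright within 10 degrees, on the turntable, its middle within 50 mm of the turntable's centre, and the scanner's trigger is back out (below 0.05 rad) after having been squeezed beyond 0.19 rad for 0.4 s with the boat in place (horizontal distance between currach_hull and turntable_top below 0.05 m and z of currach_hull in the frame of turntable_top between 0.024 and 0.042 m and angle between currach_hull's own z axis and vertical below 0.17 rad and value of joint scanner_trigger below 0.05 rad and linear speed of currach below 0.02 m/s); the robot touches nothing.
It fails at once if the boat is dropped (it falls free from more than about 20 mm) (contact force between anything else and currach below 0.05 N and linear speed of currach above 0.62 m/s).
It also fails if it takes over 48 s, if anything falls off the work surface, if the arm or the gripper's body presses on something with over 40 N, if the wrist force passes 120 N, or if a joint passes its speed limit or range.

ROBOT

A 6-joint arm with a two-finger parallel gripper is mounted at the origin on the work surface. World frame = base frame: x ahead of the robot, y to its left, z up, the work surface at z = 0. Lengths are in m, angles in rad, forces in N, time in s.
With the tool pointing down it reaches from about 0.15 to 0.775 m from the base axis. Payload 6.1 kg.
Tool frame: the origin (TCP) lies on the centre line of the jaws, within the pads' length; the fingertips stand 17 mm ahead of it and the grasp point (between the pads) lies 2 mm behind it (manip.tcp_to_tips is the distance from the TCP to the fingertips, in m); z points along the fingers, y is the line along which they close (so a half turn about z gives the same grasp; the last joint's range is limited). The gripper opens to 85 mm and grips with 20 to 120 N. Pads are 22 mm wide; open, the fingers measure 114 mm over their backs; the gripper's body (76 mm by 85 mm) begins 54 mm behind the grasp point. The pads swing forward as they close: fully open they stand 13 mm farther back than shut.
Start: joints at [1.155, 0.126, -0.04, 1.405, 0, 1.571], TCP at [0.212, 0.48, 0.248] pointing down, gripper open.
Joint ranges: [-2.72, 2.72], [-0.95, 1.95], [-1.27, 1.35], [-1.78, 2.02], [-1.46, 1.47], [-3.14, 3.14]. Speed limits (rad/s): [2.39, 2.39, 3.01, 3.14, 3.14, 3.14].

INTERFACE

Orientations are given as a rotation vector (axis times angle).
In Python, from workcell import manip gives the robot as it stands.
- The arm moves only by the tool arm_command, never from a script. Its argument "targets" is a list of rows, each an object of numbers: "gripper": the finger opening in mm, from 0 to 85.4; "dx", "dy", "dz": the shift along the tool's x, y, z in units of 25 mm (1.0 is 25 mm); "twist": the turn about the tool's z in units of 6 degrees (1.0 is 6 degrees). In form: [{"gripper": .., "dx": .., "dy": .., "dz": .., "twist": ..}, ...]. A call has 1 to 20 rows; each row is the pose to reach, as a shift and turn from the pose commanded when the call began, along the tool's axes at that moment; what a row does not reach only later rows make up. A row lasts 1/12 s, in which the tool goes at most 41.7 mm and 7.16 degrees, less where a joint would pass 70% of its speed; a pose out of reach is approached as far as the arm can. A call with a gripper value outside its range is refused whole. The fingers move at their own pace and stop on an object; the grip force is fixed at half the most. Time passes only in rows, so rows that repeat a pose let the fingers close. It gives the time, the measured TCP pose, the force, the opening and the grip force at its end, in the units of the state.
- manip.get_state(): the state, without advancing time (a new reading comes with each control period).
- manip.get_image(name): name is "scene" or "top"; returns the picture (420x560x3 uint8, blue, green, red); there is no depth.
- manip.camera_info(name): a dict with "camera_matrix" (3x3 intrinsics, pixels), "R" (3x3) and "t" (3): a world point X has camera coordinates R X + t. Camera axes: x right, y down, z forward; pixel columns grow to the right and rows downward; lengths in m; the calibration is good to about 2 mm. A picture is of the moment at which its call begins. camera_info takes no time and is no camera call.
- manip.hand_in(): hands the job in; it is judged then, once.
The state is a dict: "clock": time; "joint_pos": joint angles; "joint_velocities": joint speeds; "joint_torque": joint torques, N m; "eef_pos": TCP position; "orientation": TCP orientation; "ft_force": force on the tool from outside, world axes, zero at the start; "wrist_torque": the same for the moment, N m; "grip_width": finger opening in m; "finger_force": force on a finger pad.
Only numpy, scipy, OpenCV 4.12 (cv2) and the standard library are available. Lean on these libraries where they do the work, as an engineer would, in place of code of your own. Each camera call takes 0.05 s, during which the arm holds its last target. There are 200 camera calls.

## Working session

There is one attempt and no reset: what is moved stays moved. The work goes in short steps, Python scripts to look and compute and a tool call to move; the robot and the scene stay as the last step left them, time stands still between calls to the robot, and variables do not carry over. Pictures are saved under pics/ and viewed, at most 10 in all, crops included, and the job is handed in when it is done.

Besides the shell and the picture viewer there is one more tool, called after ">>>" as name([rows], argument=value, ...), one row to a line, values as JSON. arm_command: Moves the arm, as the interface text tells. Its arguments: {"type":"object","properties":{"targets":{"type":"array"}},"required":["targets"]}

```bash
mkdir -p pics
cat > h.py <<'E'
import numpy as np, cv2
from workcell import manip
def cam(n):
    c=manip.camera_info(n); return [np.array(c[k],float) for k in("camera_matrix","R","t")]
def ray(n,u,v):
    K,R,t=cam(n); d=R.T@np.linalg.solve(K,[u,v,1.]); return -R.T@t.ravel(), d/np.linalg.norm(d)
def onz(n,u,v,z):
    o,d=ray(n,u,v); return o+d*(z-o[2])/d[2]
def proj(n,X):
    K,R,t=cam(n); p=K@(R@np.array(X,float)+t.ravel()); return p[:2]/p[2]
E
python3 - <<'E'
from h import *
for n in("scene","top"):
    im=manip.get_image(n); cv2.imwrite(f"pics/{n}0.png",im); print(n,ray(n,280,210))
s=manip.get_state(); print(s["eef_pos"],s["orientation"],s["grip_width"],s["clock"])
E
```

```text
scene (array([ 1.00556076, -0.56245091,  0.64720336]), array([-0.57072462,  0.57666601, -0.58457653]))
top (array([ 0.4273741 , -0.02518563,  0.94105275]), array([ 0.07173015,  0.0127282 , -0.99734286]))
[0.21193214 0.4799633  0.24760785] [-6.48356020e-01 -3.07365583e+00  2.15814635e-03] 0.08563820858851014 0.1
```

View pics/scene0.png

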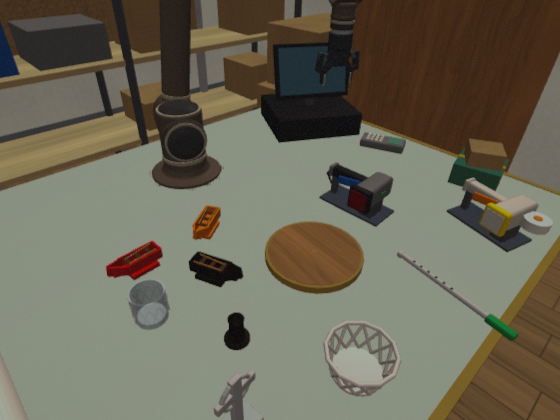

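View pics/top0.png

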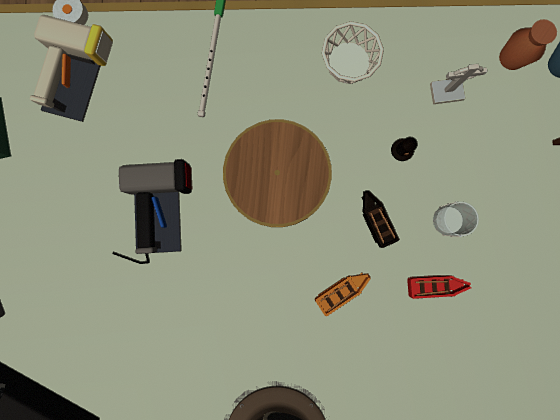

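Top view, with image up = +x and left = +y. Boat candidates are the near-black boat (380,219), orange boat (343,294), red boat (439,287) and near-black tower (404,149). I choose the black boat at (380,219). Gun candidates are the grey/black scanner with the blue trigger (155,205) and the white pricing gun (70,65). I choose the grey/black one. The turntable is at (277,173).

Run:
```python
from h import *
im=cv2.imread("pics/top0.png"); sc=cv2.imread("pics/scene0.png")
a=cv2.resize(im[175:265,340:420],None,fx=4.4,fy=4.4,interpolation=cv2.INTER_CUBIC)
b=cv2.resize(im[150:270,105:205],None,fx=4,fy=4,interpolation=cv2.INTER_CUBIC)[:a.shape[0]*2]
H=max(a.shape[0],b.shape[0]); p=lambda x:cv2.copyMakeBorder(x,0,H-x.shape[0],0,0,0)
cv2.imwrite("pics/crop.png",np.hstack([p(a),p(b)]))
# turntable: difference from the cloth by hue
hsv=cv2.cvtColor(im,cv2.COLOR_BGR2HSV)
m=cv2.inRange(hsv,(5,70,40),(30,255,255)); 
c=[k for k in cv2.findContours(m,0,2)[0] if cv2.contourArea(k)>4000]
for k in c:
    e=cv2.fitEllipse(cv2.convexHull(k)); print("disc",e, onz("top",*e[0],.026))
# boat: dark mask + convex hull
m=np.zeros(im.shape[:2],np.uint8); m[180:255,350:415]=(im[180:255,350:415].max(2)<85)*255
k=max(cv2.findContours(m,0,2)[0],key=cv2.contourArea); r=cv2.minAreaRect(k); print("boat rect",r,cv2.boxPoints(r).round(1).tolist())
hull=cv2.convexHull(k)[:,0]
print("hull",[(u.tolist(),onz("top",*u,.045)[:2].round(4).tolist()) for u in hull])
# trigger blue
for n,i in(("top",im),("scene",sc)):
    hs=cv2.cvtColor(i,cv2.COLOR_BGR2HSV); m=cv2.inRange(hs,(100,140,40),(125,255,255))
    for k in cv2.findContours(m,0,2)[0]:
        if cv2.contourArea(k)>25: 
            r=cv2.minAreaRect(k); print(n,"blue",cv2.contourArea(k),cv2.boxPoints(r).round(1).tolist())
```

```text
disc ((276.78582763671875, 172.7781524658203), (107.84880828857422, 108.92921447753906), 85.86546325683594) [ 0.57512033 -0.00743881  0.026     ]
boat rect ((376.3389587402344, 217.6165008544922), (59.505615234375, 23.438457489013672), 65.43283081054688) [[353.29998779296875, 195.39999389648438], [374.6000061035156, 185.6999969482422], [399.3999938964844, 239.8000030517578], [378.1000061035156, 249.5]]
hull [([368, 190], [0.5322, -0.2024]), ([376, 197], [0.517, -0.2191]), ([383, 204], [0.5018, -0.2335]), ([399, 239], [0.427, -0.2651]), ([398, 240], [0.4249, -0.2629]), ([388, 245], [0.4146, -0.2414]), ([383, 247], [0.4105, -0.2307]), ([380, 247], [0.4106, -0.2244]), ([375, 242], [0.4213, -0.2141]), ([371, 234], [0.4383, -0.2062]), ([365, 221], [0.466, -0.1942]), ([363, 216], [0.4767, -0.1902]), ([362, 211], [0.4874, -0.1884]), ([361, 197], [0.5174, -0.1871]), ([363, 191], [0.5302, -0.1917]), ([366, 190], [0.5323, -0.1982])]
top blue 94.5 [[150.39999389648438, 197.1999969482422], [154.3000030517578, 195.89999389648438], [164.60000610351562, 226.8000030517578], [160.6999969482422, 228.10000610351562]]
scene blue 117.0 [[336.70001220703125, 181.6999969482422], [338.70001220703125, 174.5], [360.20001220703125, 180.39999389648438], [358.20001220703125, 187.60000610351562]]
scene blue 457.5 [[0.0, 76.0], [0.0, 24.0], [18.0, 24.0], [18.0, 76.0]]
```

View pics/crop.png

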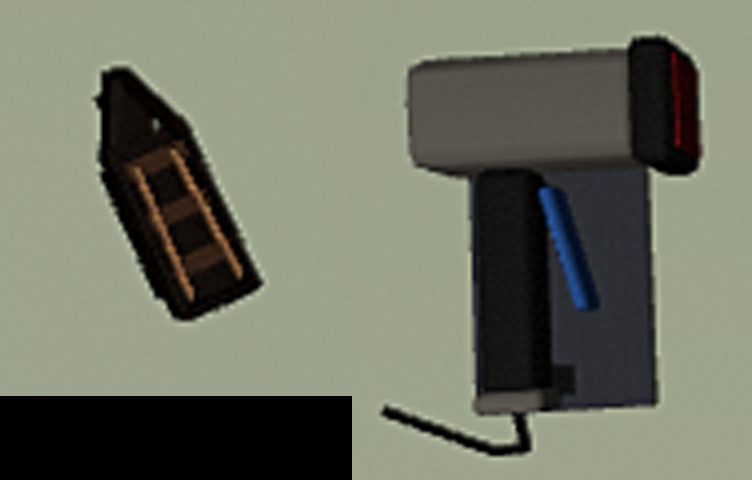

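The crop confirms both: a near-black boat with bow up-left, and the grey scanner with a black grip and blue trigger. Next I measure the poses.

```bash
cat >> h.py <<'E'
from scipy.spatial.transform import Rotation as Ro
def plan(P,ydir):
    """shift in tool axes (units) from present pose to P, twist so tool y is parallel to ydir"""
    s=manip.get_state(); R=Ro.from_rotvec(s["orientation"]).as_matrix()
    d=R.T@(np.array(P)-s["eef_pos"])/.025
    yl=R.T@np.append(ydir,0); a=np.degrees(np.arctan2(-yl[0],yl[1])); a=(a+90)%180-90
    print("pos",np.round(s["eef_pos"],4),"shift",d.round(2),"twist",round(a/6,2),"j",np.round(s["joint_pos"],2))
E
python3 - <<'E'
from h import *
im=cv2.imread("pics/top0.png"); g=im.max(2).astype(int)
hull=cv2.convexHull
c=lambda x,y:(340+(x+.5)/4.4-.5,175+(y+.5)/4.4-.5)
r1=[onz("top",*c(*p),.05) for p in((133,165),(192,298))]; r2=[onz("top",*c(*p),.05) for p in((175,150),(240,277))]
ax=(r1[0]-r1[1]); ax2=r2[0]-r2[1]; print("yaw rails",np.degrees(np.arctan2(ax[1],ax[0])),np.degrees(np.arctan2(ax2[1],ax2[0])))
st=onz("top",*c(220,302),.049); bow=onz("top",*c(112,69),.057); mid=(r1[0]+r2[0]+r1[1]+r2[1])/4
print("stern",st,"bow",bow,"mid",(st+bow)/2,np.linalg.norm((bow-st)[:2]),"railmid",mid)
u=(bow-st)[:2]; print("yaw",np.degrees(np.arctan2(u[1],u[0])))
# right rim edge (z .049) in scanlines
e=[]
for v in range(210,236):
    row=g[v,380:412]; i=np.where(row<95)[0].max(); a,b=row[i],row[min(i+1,31)]; e.append(onz("top",380+i+.5,v,.049)[:2])
vx,vy,x0,y0=cv2.fitLine(np.array(e,np.float32),2,0,.01,.01).ravel(); print("rim yaw",np.degrees(np.arctan2(vy,vx)),"pt",x0,y0)
# scanner: grip back edge
e=[]
for v in range(200,242):
    row=g[v,120:160]; i=np.where(row<75)[0].min(); e.append(onz("top",120+i-.5,v,.095)[:2])
L=cv2.fitLine(np.array(e,np.float32),2,0,.01,.01).ravel(); print("grip back yaw",np.degrees(np.arctan2(L[1],L[0])),"pt",L[2:],"resid",np.std([np.cross(L[:2],q-L[2:]) for q in e]))
# head lower edge, upper
for u in range(122,134,3): print("head",u,[ (v,onz("top",u,v,.11)[:2].round(4).tolist()) for v in range(186,198) if abs(g[v+1,u]-g[v-1,u])>35][:3])
k=np.argwhere(cv2.inRange(cv2.cvtColor(im,cv2.COLOR_BGR2HSV),(100,140,40),(125,255,255))>0)
for q in(k[k[:,0].argmin()],k[k[:,0].argmax()]): print("trigger end",q[::-1],onz("top",q[1],q[0],.095))
E
```

```text
yaw rails 22.36452506446938 25.478513202145294
stern [ 0.41827796 -0.2439673   0.049     ] bow [ 0.53029559 -0.19386452  0.057     ] mid [ 0.47428678 -0.21891591  0.053     ] 0.12271201289625812 railmid [ 0.45660713 -0.22812679  0.05      ]
yaw 24.0978144468533
rim yaw 23.718946 pt 0.4619817 -0.24901792
grip back yaw 2.5872982 pt [0.47088084 0.27828327] resid 0.0005573302333296708
head 122 [(191, [0.5291, 0.2993]), (192, [0.5271, 0.2993])]
head 125 [(191, [0.529, 0.2933]), (192, [0.527, 0.2933]), (193, [0.525, 0.2932])]
head 128 [(191, [0.529, 0.2873]), (193, [0.525, 0.2873]), (194, [0.523, 0.2872])]
head 131 [(191, [0.5289, 0.2814]), (193, [0.5249, 0.2813]), (194, [0.5229, 0.2813])]
trigger end [559  43] [ 0.82720857 -0.59596842  0.095     ]
trigger end [162 227] [0.45703885 0.22330548 0.095     ]<stdin>:19: DeprecationWarning: Arrays of 2-dimensional vectors are deprecated. Use arrays of 3-dimensional vectors instead. (deprecated in NumPy 2.0)
```

Run:
```python
from h import *
a=np.radians(24); plan((.4745,-.2195,.20),(-np.sin(a),np.cos(a)))
```

```text
pos [0.2119 0.48   0.2476] shift [-20.91 -21.35   1.93] twist -7.97 j [ 1.15  0.13 -0.04  1.41  0.    1.57]
```

>>> arm_command([
  {"gripper": 85,"dx": -5,"dy": -5,"dz": 0,"twist": -2},
  {"gripper": 85,"dx": -5,"dy": -5,"dz": 0,"twist": -2},
  {"gripper": 85,"dx": -5,"dy": -5,"dz": 0,"twist": -2},
  {"gripper": 85,"dx": -5,"dy": -5,"dz": 0,"twist": -2},
  {"gripper": 85,"dx": -20.9,"dy": -21.35,"dz": 1.9,"twist": -8},
  {"gripper": 85,"dx": -20.9,"dy": -21.35,"dz": 1.9,"twist": -8},
  {"gripper": 85,"dx": -20.9,"dy": -21.35,"dz": 1.9,"twist": -8},
  {"gripper": 85,"dx": -20.9,"dy": -21.35,"dz": 1.9,"twist": -8},
  {"gripper": 85,"dx": -20.9,"dy": -21.35,"dz": 1.9,"twist": -8},
  {"gripper": 85,"dx": -20.9,"dy": -21.35,"dz": 1.9,"twist": -8},
  {"gripper": 85,"dx": -20.9,"dy": -21.35,"dz": 1.9,"twist": -8},
  {"gripper": 85,"dx": -20.9,"dy": -21.35,"dz": 1.9,"twist": -8},
  {"gripper": 85,"dx": -20.9,"dy": -21.35,"dz": 1.9,"twist": -8},
  {"gripper": 85,"dx": -20.9,"dy": -21.35,"dz": 1.9,"twist": -8},
  {"gripper": 85,"dx": -20.9,"dy": -21.35,"dz": 1.9,"twist": -8},
  {"gripper": 85,"dx": -20.9,"dy": -21.35,"dz": 1.9,"twist": -8},
  {"gripper": 85,"dx": -20.9,"dy": -21.35,"dz": 1.9,"twist": -8},
  {"gripper": 85,"dx": -20.9,"dy": -21.35,"dz": 1.9,"twist": -8},
  {"gripper": 85,"dx": -20.9,"dy": -21.35,"dz": 1.9,"twist": -8},
  {"gripper": 85,"dx": -20.9,"dy": -21.35,"dz": 1.9,"twist": -8},
])

```text
clock: 1.77
eef_pos: [0.4756, -0.2243, 0.1988]
orientation: [0.65, -3.072, 0.001]
ft_force: [0.4, 0.6, 0.1]
grip_width: 0.0848
finger_force: 0.0
```

Run:
```python
from h import *
a=np.radians(24); plan((.4745,-.2195,.034),(-np.sin(a),np.cos(a)))
```

```text
pos [ 0.4756 -0.2243  0.1988] shift [-0.05  0.2   6.59] twist -0.01 j [-0.44  0.13 -0.14  1.3  -0.   -0.86]
```

>>> arm_command([
  {"gripper": 85,"dx": 0,"dy": 0,"dz": 1,"twist": 0},
  {"gripper": 85,"dx": 0,"dy": 0,"dz": 2,"twist": 0},
  {"gripper": 85,"dx": 0,"dy": 0,"dz": 3,"twist": 0},
  {"gripper": 85,"dx": 0,"dy": 0,"dz": 3.5,"twist": 0},
  {"gripper": 85,"dx": 0,"dy": 0,"dz": 3.5,"twist": 0},
  {"gripper": 85,"dx": 0,"dy": 0,"dz": 3.5,"twist": 0},
])

```text
clock: 2.27
eef_pos: [0.4738, -0.2186, 0.1127]
orientation: [0.658, -3.07, -0.002]
ft_force: [0.1, 0.5, 0.2]
grip_width: 0.0846
finger_force: 0.0
```

Run:
```python
from h import *
a=np.radians(24); plan((.4745,-.2195,.034),(-np.sin(a),np.cos(a)))
cv2.imwrite("pics/s1.png",cv2.resize(manip.get_image("scene")[150:360,60:340],None,fx=2.5,fy=2.5))
```

```text
pos [ 0.4738 -0.2186  0.1127] shift [-0.01 -0.05  3.15] twist 0.03 j [-0.43  0.16 -0.3   1.11  0.   -0.85]
```

View pics/s1.png

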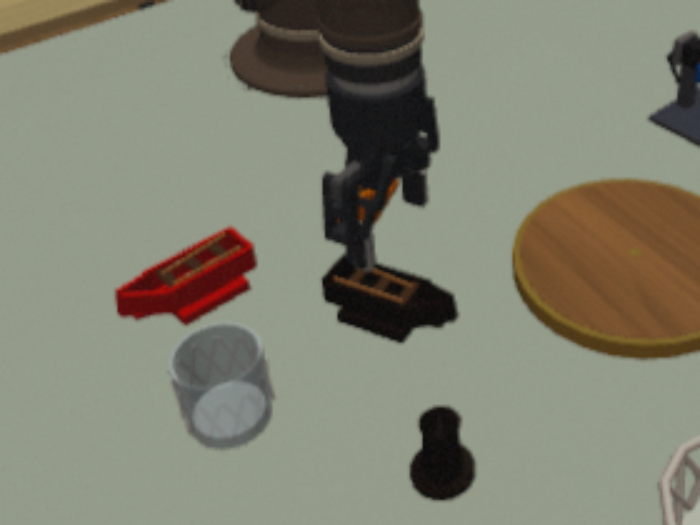

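The gripper, fingers open, is above the black boat (crop (390,300)). Nothing is near the descent.

>>> arm_command([
  {"gripper": 85,"dx": 0,"dy": -0.05,"dz": 1,"twist": 0},
  {"gripper": 85,"dx": 0,"dy": -0.05,"dz": 2,"twist": 0},
  {"gripper": 85,"dx": 0,"dy": -0.05,"dz": 2.7,"twist": 0},
  {"gripper": 85,"dx": 0,"dy": -0.05,"dz": 3.1,"twist": 0},
  {"gripper": 85,"dx": 0,"dy": -0.05,"dz": 3.1,"twist": 0},
  {"gripper": 85,"dx": 0,"dy": -0.05,"dz": 3.1,"twist": 0},
  {"gripper": 55,"dx": 0,"dy": -0.05,"dz": 3.1,"twist": 0},
  {"gripper": 50,"dx": 0,"dy": -0.05,"dz": 3.1,"twist": 0},
  {"gripper": 45,"dx": 0,"dy": -0.05,"dz": 3.1,"twist": 0},
  {"gripper": 40,"dx": 0,"dy": -0.05,"dz": 3.1,"twist": 0},
  {"gripper": 35,"dx": 0,"dy": -0.05,"dz": 3.1,"twist": 0},
  {"gripper": 30,"dx": 0,"dy": -0.05,"dz": 3.1,"twist": 0},
  {"gripper": 30,"dx": 0,"dy": -0.05,"dz": 3.1,"twist": 0},
  {"gripper": 30,"dx": 0,"dy": -0.05,"dz": 3.1,"twist": 0},
  {"gripper": 30,"dx": 0,"dy": -0.05,"dz": 3.1,"twist": 0},
  {"gripper": 30,"dx": 0,"dy": -0.05,"dz": 3.1,"twist": 0},
])

```text
clock: 3.65
eef_pos: [0.4757, -0.2205, 0.037]
orientation: [-0.658, 3.07, -0.002]
ft_force: [-1.0, 0.8, 5.2]
grip_width: 0.041
finger_force: 61.1
```

>>> arm_command([
  {"gripper": 30,"dx": 0,"dy": 0,"dz": -0.4,"twist": 0},
  {"gripper": 30,"dx": 0,"dy": 0,"dz": -1,"twist": 0},
  {"gripper": 30,"dx": 0,"dy": 0,"dz": -1.8,"twist": 0},
  {"gripper": 30,"dx": 0,"dy": 0,"dz": -2.6,"twist": 0},
  {"gripper": 30,"dx": 0,"dy": 0,"dz": -3,"twist": 0},
  {"gripper": 30,"dx": 0,"dy": 0,"dz": -3.2,"twist": 0},
  {"gripper": 30,"dx": 0,"dy": 0,"dz": -3.2,"twist": 0},
  {"gripper": 30,"dx": 0,"dy": 0,"dz": -3.2,"twist": 0},
])

```text
clock: 4.32
eef_pos: [0.4747, -0.2201, 0.1152]
orientation: [0.658, -3.071, -0.001]
ft_force: [0.1, -0.0, -1.8]
grip_width: 0.041
finger_force: 60.8
```

Run:
```python
from h import *
a=np.radians(24); plan((.577,-.0085,.117),(-np.sin(a),np.cos(a))); s=manip.get_state(); print(s["grip_width"],s["finger_force"],s["ft_force"])
cv2.imwrite("pics/s2.png",cv2.resize(manip.get_image("scene")[150:360,60:340],None,fx=2.5,fy=2.5))
```

```text
pos [ 0.4747 -0.2201  0.1152] shift [-7.2   6.04 -0.07] twist 0.03 j [-0.43  0.16 -0.3   1.12  0.   -0.86]
0.04101579820929048 60.844852924346924 [ 0.10063469 -0.03625826 -1.77602957]
```

View pics/s2.png

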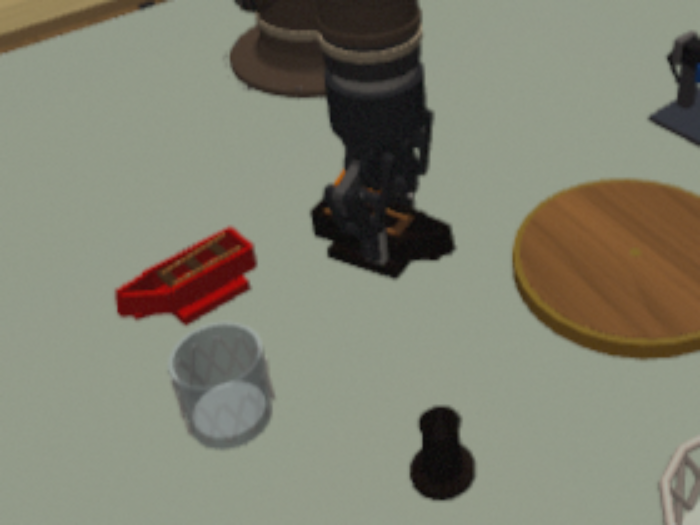

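The boat is held level in the jaws (crop (385,235)), clear of the glass. Now I carry it over the turntable.

>>> arm_command([
  {"gripper": 30,"dx": -0.5,"dy": 0.4,"dz": 0,"twist": 0},
  {"gripper": 30,"dx": -1.2,"dy": 1,"dz": 0,"twist": 0},
  {"gripper": 30,"dx": -2,"dy": 1.7,"dz": 0,"twist": 0},
  {"gripper": 30,"dx": -2.9,"dy": 2.4,"dz": 0,"twist": 0},
  {"gripper": 30,"dx": -3.8,"dy": 3.2,"dz": 0,"twist": 0},
  {"gripper": 30,"dx": -4.7,"dy": 4,"dz": 0,"twist": 0},
  {"gripper": 30,"dx": -5.6,"dy": 4.7,"dz": 0,"twist": 0},
  {"gripper": 30,"dx": -6.3,"dy": 5.3,"dz": 0,"twist": 0},
  {"gripper": 30,"dx": -6.9,"dy": 5.8,"dz": 0,"twist": 0},
  {"gripper": 30,"dx": -7.2,"dy": 6.05,"dz": 0,"twist": 0},
  {"gripper": 30,"dx": -7.2,"dy": 6.05,"dz": 0,"twist": 0},
  {"gripper": 30,"dx": -7.2,"dy": 6.05,"dz": 0.6,"twist": 0},
  {"gripper": 30,"dx": -7.2,"dy": 6.05,"dz": 1.2,"twist": 0},
  {"gripper": 30,"dx": -7.2,"dy": 6.05,"dz": 1.5,"twist": 0},
  {"gripper": 30,"dx": -7.2,"dy": 6.05,"dz": 1.5,"twist": 0},
  {"gripper": 30,"dx": -7.2,"dy": 6.05,"dz": 1.5,"twist": 0},
  {"gripper": 30,"dx": -7.2,"dy": 6.05,"dz": 1.5,"twist": 0},
])

```text
clock: 5.78
eef_pos: [0.5773, -0.0091, 0.0789]
orientation: [-0.657, 3.072, -0.0]
ft_force: [-0.8, -0.1, -0.4]
grip_width: 0.041
finger_force: 60.9
```

Run:
```python
from h import *
a=np.radians(24); plan((.577,-.0085,.065),(-np.sin(a),np.cos(a)))
cv2.imwrite("pics/s3.png",cv2.resize(manip.get_image("scene")[120:330,200:480],None,fx=2.5,fy=2.5))
```

```text
pos [ 0.5773 -0.0091  0.0789] shift [0.   0.03 0.56] twist 0.02 j [-0.02  0.27 -0.23  1.06 -0.   -0.44]
```

View pics/s3.png

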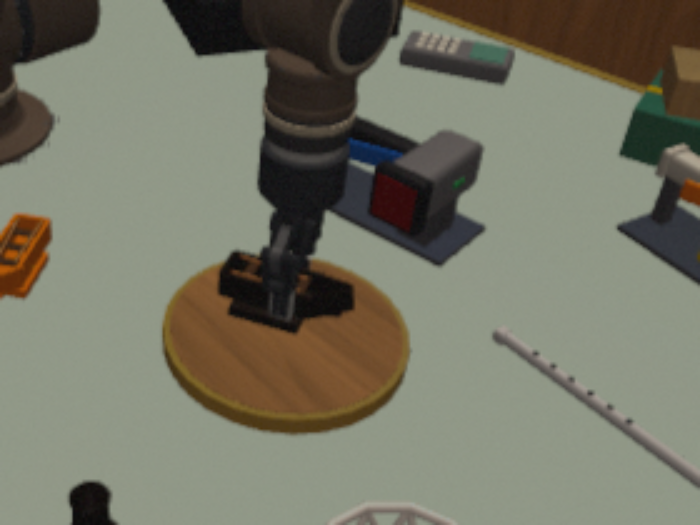

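The boat is held level over the disc (crop (285,300)), about 14 mm above it. I lower it slowly and release.

>>> arm_command([
  {"gripper": 30,"dx": 0,"dy": 0,"dz": 0.15,"twist": 0},
  {"gripper": 30,"dx": 0,"dy": 0,"dz": 0.3,"twist": 0},
  {"gripper": 30,"dx": 0,"dy": 0,"dz": 0.4,"twist": 0},
  {"gripper": 30,"dx": 0,"dy": 0,"dz": 0.45,"twist": 0},
  {"gripper": 30,"dx": 0,"dy": 0,"dz": 0.5,"twist": 0},
  {"gripper": 30,"dx": 0,"dy": 0,"dz": 0.5,"twist": 0},
  {"gripper": 30,"dx": 0,"dy": 0,"dz": 0.5,"twist": 0},
])

```text
clock: 6.42
eef_pos: [0.5772, -0.0085, 0.0657]
orientation: [0.658, -3.072, -0.0]
ft_force: [0.2, 0.8, -1.1]
grip_width: 0.041
finger_force: 60.9
```

>>> arm_command([
  {"gripper": 30,"dx": 0,"dy": 0,"dz": 0.04,"twist": 0},
  {"gripper": 30,"dx": 0,"dy": 0,"dz": 0.06,"twist": 0},
  {"gripper": 30,"dx": 0,"dy": 0,"dz": 0.06,"twist": 0},
])

```text
clock: 6.67
eef_pos: [0.5774, -0.0085, 0.065]
orientation: [-0.658, 3.071, -0.0]
ft_force: [-1.9, -0.6, 3.6]
grip_width: 0.0411
finger_force: 61.5
```

Contact: the force is now pushing up. Opening gently, then rising.

>>> arm_command([
  {"gripper": 42,"dx": 0,"dy": 0,"dz": 0.06,"twist": 0},
  {"gripper": 46,"dx": 0,"dy": 0,"dz": 0.06,"twist": 0},
  {"gripper": 50,"dx": 0,"dy": 0,"dz": 0.06,"twist": 0},
  {"gripper": 60,"dx": 0,"dy": 0,"dz": 0.06,"twist": 0},
  {"gripper": 75,"dx": 0,"dy": 0,"dz": 0.06,"twist": 0},
  {"gripper": 85,"dx": 0,"dy": 0,"dz": 0.06,"twist": 0},
  {"gripper": 85,"dx": 0,"dy": 0,"dz": 0.06,"twist": 0},
  {"gripper": 85,"dx": 0,"dy": 0,"dz": 0.06,"twist": 0},
  {"gripper": 85,"dx": 0,"dy": 0,"dz": 0.06,"twist": 0},
  {"gripper": 85,"dx": 0,"dy": 0,"dz": -0.5,"twist": 0},
  {"gripper": 85,"dx": 0,"dy": 0,"dz": -1.5,"twist": 0},
  {"gripper": 85,"dx": 0,"dy": 0,"dz": -3,"twist": 0},
  {"gripper": 85,"dx": 0,"dy": 0,"dz": -4.5,"twist": 0},
  {"gripper": 85,"dx": 0,"dy": 0,"dz": -6,"twist": 0},
  {"gripper": 85,"dx": 0,"dy": 0,"dz": -6,"twist": 0},
  {"gripper": 85,"dx": 0,"dy": 0,"dz": -6,"twist": 0},
])

```text
clock: 8.0
eef_pos: [0.5787, -0.0085, 0.2172]
orientation: [-0.657, 3.067, -0.002]
ft_force: [0.3, 0.3, -0.3]
grip_width: 0.0852
finger_force: 0.0
```

Run:
```python
from h import *
a=np.radians(2.6); plan((.470,.258,.215),(-np.sin(a),np.cos(a)))
```

```text
pos [ 0.5787 -0.0085  0.2172] shift [-0.4  11.51  0.06] twist 3.6 j [-0.01  0.22  0.01  1.35 -0.   -0.44]
```

>>> arm_command([
  {"gripper": 85,"dx": 0,"dy": 1,"dz": 0,"twist": 0.3},
  {"gripper": 85,"dx": -0.1,"dy": 2.3,"dz": 0,"twist": 0.8},
  {"gripper": 85,"dx": -0.15,"dy": 3.8,"dz": 0,"twist": 1.3},
  {"gripper": 85,"dx": -0.2,"dy": 5.3,"dz": 0,"twist": 1.8},
  {"gripper": 85,"dx": -0.25,"dy": 6.8,"dz": 0,"twist": 2.3},
  {"gripper": 85,"dx": -0.3,"dy": 8.3,"dz": 0,"twist": 2.8},
  {"gripper": 85,"dx": -0.35,"dy": 9.7,"dz": 0,"twist": 3.2},
  {"gripper": 85,"dx": -0.4,"dy": 10.8,"dz": 0,"twist": 3.5},
  {"gripper": 85,"dx": -0.4,"dy": 11.5,"dz": 0,"twist": 3.6},
  {"gripper": 85,"dx": -0.4,"dy": 11.5,"dz": 0,"twist": 3.6},
  {"gripper": 85,"dx": -0.4,"dy": 11.5,"dz": 0,"twist": 3.6},
  {"gripper": 85,"dx": -0.4,"dy": 11.5,"dz": 0,"twist": 3.6},
])

```text
clock: 9.0
eef_pos: [0.4684, 0.2572, 0.2133]
orientation: [0.071, -3.14, 0.002]
ft_force: [-0.6, 0.0, 0.3]
grip_width: 0.0849
finger_force: 0.0
```

Run:
```python
from h import *
a=np.radians(2.6); plan((.470,.258,.083),(-np.sin(a),np.cos(a)))
sc=manip.get_image("scene"); t=manip.get_image("top")
f=lambda x:cv2.resize(x,(390,390),interpolation=cv2.INTER_CUBIC)
cv2.imwrite("pics/s4.png",np.hstack([f(sc[130:300,240:410]),f(t[90:250,110:350][:, 40:200] if 0 else t[90:290,120:320])]))
```

```text
pos [0.4684 0.2572 0.2133] shift [-0.07  0.03  5.21] twist -0.0 j [ 0.5   0.15 -0.09  1.33 -0.    0.46]
```

View pics/s4.png

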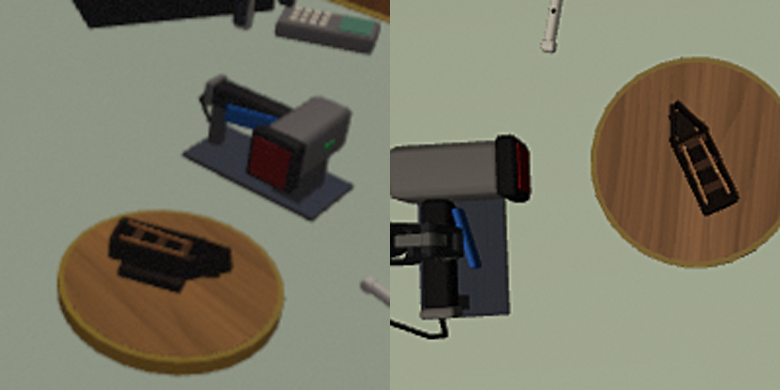

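The boat stands upright in the middle of the disc (top crop (705,158)). The scanner is at (450,250) and the hand is now above its grip. I go down with a 6 mm offset to the trigger side, then centre.

>>> arm_command([
  {"gripper": 85,"dx": -0.05,"dy": -0.2,"dz": 0.8,"twist": 0},
  {"gripper": 85,"dx": -0.05,"dy": -0.2,"dz": 1.8,"twist": 0},
  {"gripper": 85,"dx": -0.05,"dy": -0.2,"dz": 2.6,"twist": 0},
  {"gripper": 85,"dx": -0.05,"dy": -0.2,"dz": 3.2,"twist": 0},
  {"gripper": 85,"dx": -0.05,"dy": -0.2,"dz": 3.6,"twist": 0},
  {"gripper": 85,"dx": -0.05,"dy": -0.2,"dz": 4,"twist": 0},
  {"gripper": 85,"dx": -0.05,"dy": -0.2,"dz": 4.4,"twist": 0},
  {"gripper": 85,"dx": -0.05,"dy": -0.2,"dz": 4.8,"twist": 0},
  {"gripper": 85,"dx": -0.05,"dy": -0.2,"dz": 5.1,"twist": 0},
  {"gripper": 85,"dx": -0.05,"dy": -0.2,"dz": 5.2,"twist": 0},
  {"gripper": 85,"dx": -0.05,"dy": -0.2,"dz": 5.2,"twist": 0},
  {"gripper": 85,"dx": -0.05,"dy": -0.2,"dz": 5.2,"twist": 0},
])

```text
clock: 10.1
eef_pos: [0.4702, 0.2531, 0.0845]
orientation: [-0.071, 3.141, 0.0]
ft_force: [0.1, -0.3, -0.0]
grip_width: 0.0849
finger_force: 0.0
```

Run:
```python
from h import *
a=np.radians(2.6); plan((.470,.258,.083),(-np.sin(a),np.cos(a))); print(manip.get_state()["ft_force"])
sc=manip.get_image("scene"); t=manip.get_image("top")
f=lambda x:cv2.resize(x,(390,390),interpolation=cv2.INTER_CUBIC)
cv2.imwrite("pics/s5.png",np.hstack([f(sc[130:240,310:420]),f(t[150:270,90:210])]))
```

```text
pos [0.4702 0.2531 0.0845] shift [-0.    0.2   0.06] twist -0.0 j [ 0.49  0.19 -0.32  1.05 -0.    0.45]
[ 0.07788079 -0.3060291  -0.01693249]
```

View pics/s5.png

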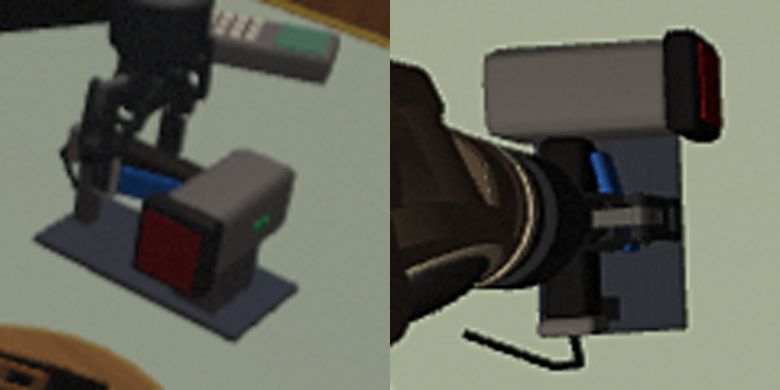

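The fingers straddle grip and trigger without contact: the outer finger is at (650,220), and the trigger tip at (632,245) is inside it. I centre and close part way.

>>> arm_command([
  {"gripper": 80,"dx": 0,"dy": 0.1,"dz": 0,"twist": 0},
  {"gripper": 70,"dx": 0,"dy": 0.2,"dz": 0,"twist": 0},
  {"gripper": 62,"dx": 0,"dy": 0.2,"dz": 0,"twist": 0},
  {"gripper": 56,"dx": 0,"dy": 0.2,"dz": 0,"twist": 0},
  {"gripper": 50,"dx": 0,"dy": 0.2,"dz": 0,"twist": 0},
  {"gripper": 46,"dx": 0,"dy": 0.2,"dz": 0,"twist": 0},
  {"gripper": 46,"dx": 0,"dy": 0.2,"dz": 0,"twist": 0},
  {"gripper": 46,"dx": 0,"dy": 0.2,"dz": 0,"twist": 0},
])

```text
clock: 10.87
eef_pos: [0.4699, 0.2573, 0.0845]
orientation: [-0.07, 3.14, -0.002]
ft_force: [-0.4, -5.7, 3.4]
grip_width: 0.0463
finger_force: 2.7
```

The trigger is yielding (5.7 N). I close fully and hold.

>>> arm_command([
  {"gripper": 43,"dx": 0,"dy": 0,"dz": 0,"twist": 0},
  {"gripper": 40,"dx": 0,"dy": 0,"dz": 0,"twist": 0},
  {"gripper": 37,"dx": 0,"dy": 0,"dz": 0,"twist": 0},
  {"gripper": 37,"dx": 0,"dy": 0,"dz": 0,"twist": 0},
  {"gripper": 37,"dx": 0,"dy": 0,"dz": 0,"twist": 0},
  {"gripper": 37,"dx": 0,"dy": 0,"dz": 0,"twist": 0},
  {"gripper": 37,"dx": 0,"dy": 0,"dz": 0,"twist": 0},
  {"gripper": 37,"dx": 0,"dy": 0,"dz": 0,"twist": 0},
])

```text
clock: 11.53
eef_pos: [0.4699, 0.2568, 0.0846]
orientation: [-0.069, 3.14, -0.004]
ft_force: [-1.3, -7.1, 5.8]
grip_width: 0.0378
finger_force: 48.2
```

The fingers stalled at 37.8 mm with 48 N, so the trigger is at its stop. I hold it a little longer.

>>> arm_command([
  {"gripper": 37,"dx": 0,"dy": 0,"dz": 0,"twist": 0},
  {"gripper": 37,"dx": 0,"dy": 0,"dz": 0,"twist": 0},
  {"gripper": 37,"dx": 0,"dy": 0,"dz": 0,"twist": 0},
  {"gripper": 37,"dx": 0,"dy": 0,"dz": 0,"twist": 0},
  {"gripper": 37,"dx": 0,"dy": 0,"dz": 0,"twist": 0},
  {"gripper": 37,"dx": 0,"dy": 0,"dz": 0,"twist": 0},
  {"gripper": 37,"dx": 0,"dy": 0,"dz": 0,"twist": 0},
  {"gripper": 37,"dx": 0,"dy": 0,"dz": 0,"twist": 0},
  {"gripper": 37,"dx": 0,"dy": 0,"dz": 0,"twist": 0},
  {"gripper": 37,"dx": 0,"dy": 0,"dz": 0,"twist": 0},
])

```text
clock: 12.37
eef_pos: [0.4699, 0.2568, 0.0846]
orientation: [-0.069, 3.14, -0.004]
ft_force: [-1.3, -6.7, 5.4]
grip_width: 0.0381
finger_force: 48.2
```

Run:
```python
from h import *
sc=manip.get_image("scene"); t=manip.get_image("top")
f=lambda x:cv2.resize(x,(390,390),interpolation=cv2.INTER_CUBIC)
cv2.imwrite("pics/s6.png",np.hstack([f(sc[130:240,310:420]),f(t[150:270,90:210])]))
```

```text
(no output)
```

View pics/s6.png

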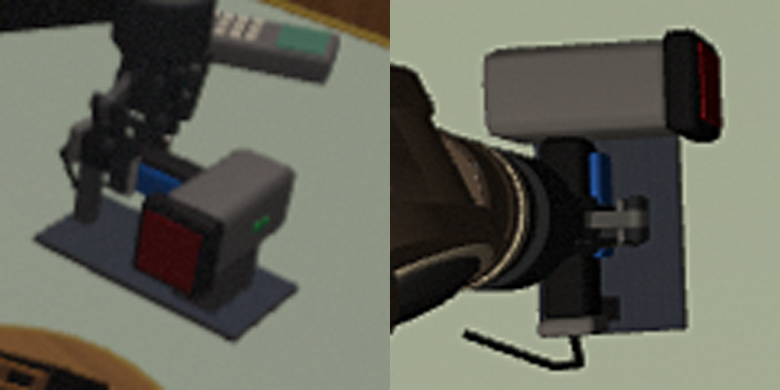

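The trigger (600,180)–(600,255) now lies parallel against the grip, fully in. I open, offset toward the trigger side once wide, and rise.

>>> arm_command([
  {"gripper": 45,"dx": 0,"dy": 0,"dz": 0,"twist": 0},
  {"gripper": 55,"dx": 0,"dy": 0,"dz": 0,"twist": 0},
  {"gripper": 70,"dx": 0,"dy": 0,"dz": 0,"twist": 0},
  {"gripper": 85,"dx": 0,"dy": -0.1,"dz": 0,"twist": 0},
  {"gripper": 85,"dx": 0,"dy": -0.2,"dz": 0,"twist": 0},
  {"gripper": 85,"dx": 0,"dy": -0.2,"dz": 0,"twist": 0},
  {"gripper": 85,"dx": 0,"dy": -0.2,"dz": 0,"twist": 0},
  {"gripper": 85,"dx": 0,"dy": -0.2,"dz": -0.4,"twist": 0},
  {"gripper": 85,"dx": 0,"dy": -0.2,"dz": -1,"twist": 0},
  {"gripper": 85,"dx": 0,"dy": -0.2,"dz": -2,"twist": 0},
  {"gripper": 85,"dx": 0,"dy": -0.2,"dz": -3,"twist": 0},
  {"gripper": 85,"dx": 0,"dy": -0.2,"dz": -4,"twist": 0},
  {"gripper": 85,"dx": 0,"dy": -0.2,"dz": -5,"twist": 0},
  {"gripper": 85,"dx": 0,"dy": -0.2,"dz": -5.5,"twist": 0},
  {"gripper": 85,"dx": 0,"dy": -0.2,"dz": -5.5,"twist": 0},
  {"gripper": 85,"dx": 0,"dy": -0.2,"dz": -5.5,"twist": 0},
])

```text
clock: 13.8
eef_pos: [0.4704, 0.2533, 0.2227]
orientation: [-0.071, 3.139, 0.002]
ft_force: [-0.4, -0.9, 0.1]
grip_width: 0.0849
finger_force: 0.0
```

Run:
```python
from h import *
sc=manip.get_image("scene"); t=manip.get_image("top")
f=lambda x:cv2.resize(x,(390,390),interpolation=cv2.INTER_CUBIC)
cv2.imwrite("pics/s7.png",np.hstack([f(sc[130:300,240:410]),f(t[90:290,120:320])]))
```

```text
(no output)
```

View pics/s7.png

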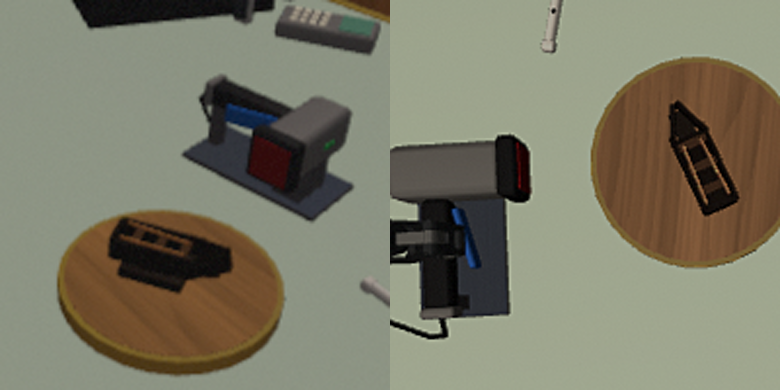

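The trigger is back out (tip at (475,265), as before), the boat stands on the turntable at (705,158), and the hand is clear.

```bash
python3 -c "
from workcell import manip
print(manip.hand_in())"
```

```text
the job is handed in; nothing more can be done
None
```

I set the boat upright in the middle of the turntable and let go, then squeezed the scanner's trigger fully in for over a second and let it spring back. The last picture showed the boat standing, the trigger out and the arm clear, and I handed the job in at about 14 s; no verdict came back.

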